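# Put the dental bench tools back in their tray

### The arm

A 6-joint arm with a two-finger parallel gripper is mounted at the origin on the work surface. World frame = base frame: x ahead of the robot, y to its left, z up, the work surface at z = 0. Lengths are in m, angles in degrees, forces in N, time in s.
With the tool pointing down it reaches from about 0.4 to 0.825 m from the base axis. Payload 7 kg.
Tool frame: the origin (TCP) lies midway between the tips of the shut fingers; the grasp point (between the pads) lies 19 mm behind it (r.grip_depth is the distance from the TCP to the grasp point, in m); z points along the fingers, y is the line along which they close (so a half turn about z gives the same grasp; the last joint's range is limited). The gripper opens to 88 mm and grips with 3 to 60 N. Pads are 19 mm wide; open, the fingers measure 130 mm over their backs; the gripper's body (78 mm by 193 mm) begins 47 mm behind the grasp point.
Start: joints at [87.554, 20.546, 0.682, 0, -70.136, -16.507], TCP at [0.219, 0.638, 0.201] pointing down, gripper open.
Joint ranges: [-176.03, 176.03], [-82.01, 121.73], [-58.28, 71.71], [-173.87, 95.51], [-174.79, -0.11], [-173.66, 173.66]. Speed limits (degrees/s): [136.94, 136.94, 172.46, 180, 180, 180].

### API

Orientations are given as [roll, pitch, yaw] about the fixed x, y, z axes, in that order (R = Rz(yaw) Ry(pitch) Rx(roll)).
In Python, from plant import r, capture, close_job, search_frame, outline_of gives the robot as it stands.
- The arm moves only by the shell command python3 -m creep 'ROWS' [FORCE]. ROWS is JSON, a list of rows, each a list of 7 numbers: the finger opening in mm, from 0 to 87.6, then the shift along the world's x, y, z in units of 25 mm (1.0 is 25 mm), then the turn, a rotation vector about the world's x, y, z in degrees. In form: [[hand, x, y, z, ax, ay, az], ...]. A call has 1 to 8 rows; each row shifts and turns the commanded pose from where the row before left it; what a row does not reach is not made up. A row lasts 1/12 s, in which the tool goes at most 41.7 mm and 7.16 degrees, less where a joint would pass 70% of its speed; a pose out of reach is approached as far as the arm can. A call is refused whole if a number of a shift passes 1 or a number of a turn 7.16, either way. A call with a gripper value outside its range is refused whole. The fingers move at their own pace and stop on an object; FORCE is the grip in N (left out, the last holds). Time passes only in rows, so rows that do not move let the fingers close. It gives the time, the measured TCP pose, the force, the opening and the grip force at its end, in the units of the state.
- r.get_state(): the state, without advancing time (a new reading comes with each control period).
- capture(name): name is "side" or "top"; returns a dict with "frame" (480x640x3 uint8, red, green, blue), "K" (3x3 intrinsics, pixels), "origin" and "rotation" of the camera in the world. Camera axes: x right, y down, z forward; pixel columns grow to the right and rows downward; lengths in m; the calibration is good to about 2 mm. A picture is of the moment at which its call begins. There is no depth.
- close_job(): hands the job in; it is judged then, once.
Trained networks look in a picture, given as the dict that the camera call returned (one of the last four; its "shot" number tells which), for a name from the list of things; names that differ only in an ending like _2 or _b are one class to them, and where a whole thing is asked for, a point or a joint stands for the part that bears it (a point fixed in the world has none). Each returns a list of dicts, best first, with "conf" (0 to 1); they miss things now and then, are a little off and sometimes report something else, mostly with a low value. They report only what shows in the picture. A call takes as long as a camera call. They do not tell look-alikes from the thing itself.
- search_frame(picture, target): "bbox" ([left, top, right, bottom] in pixels, round what is visible of it).
- outline_of(picture, target): "region" (480x640 bool, what is visible of it) and "bbox" ([left, top, right, bottom] in pixels, round what is visible of it).
The state is a dict: "time_s": time; "joints": joint angles; "qd": joint speeds; "joint_torque": joint torques, N m; "tcp_pos": TCP position; "eef_rot": TCP orientation; "contact_force": force on the tool from outside, world axes, zero at the start; "moment": the same for the moment, N m; "gripper_width": finger opening in m; "gripper_force": force on a finger pad.
Only numpy, scipy, OpenCV 4.12 (cv2) and the standard library are available. Lean on these libraries where they do the work, as an engineer would, in place of code of your own. Each camera call takes 0.05 s, during which the arm holds its last target. There are 200 camera calls.

### The job

Lay the plaster spatula, the bench brush and the bite fork in the tray, each flat on the floor of the compartment shaped for it and the right way round, with its head in the wide end. Set them down rather than dropping them, and leave the amber bottle, the white jar, the plaster cast and the articulator where they stand.

Things in the scene. Friction and masses are not known exactly. Their poses are not given: they have to be found in the camera images.
- spatula: Plaster spatula lying flat, 180 mm long: dark wooden handle 14 mm wide and 14 mm high from x = -90 to +22 mm, steel blade 34 mm wide and 4 mm thick from x = 28 to 90 mm with a round end. Origin: under the handle at the balance point, at the height of its underside; x points to the blade, z up.
- brush: Bench brush lying flat, 150 mm long: pale wooden handle 16 mm wide and 16 mm high from x = -75 to +25 mm, head 46 mm wide and 14 mm high with stiff black bristles from x = 27 to 75 mm. Origin: under the handle near the balance point, at the height of its underside; x points to the bristles, z up.
- fork: Bite fork lying flat, all steel, 167 mm long: stem 12 mm wide and 12 mm high from x = -85 to +32 mm, then a flat horseshoe 66 mm wide and 6 mm thick from x = 27 to 82 mm, open at the far end. Origin: under the stem near the balance point, at the height of its underside; x points to the horseshoe, z up.
- spatula_tip (a point): Middle of the spatula's blade end, on its underside, 90 mm from the origin along x.
- brush_tip (a point): Middle of the brush's bristle end, on its underside, 75 mm from the origin along x.
- fork_tip (a point): Middle of the bite fork's open end, on its underside plane, 82 mm from the origin along x.
- spatula_place: Fixed white block 200 x 84 x 16 mm with a shaped, dark-floored cavity, floor 4 mm above the origin. Origin: centre of the underside; z up, x from the narrow handle end to the wide head end. The tool, seated, has its origin 4 mm above this one and the same axes. This one is for the spatula: cavity from x = -96 to 96 mm, 25 mm wide at the handle end, 45 mm wide at the head end.
- brush_place: Fixed white block 200 x 84 x 16 mm with a shaped, dark-floored cavity, floor 4 mm above the origin. Origin: centre of the underside; z up, x from the narrow handle end to the wide head end. The tool, seated, has its origin 4 mm above this one and the same axes. This one is for the brush: cavity from x = -81 to 81 mm, 27 mm wide at the handle end, 57 mm wide at the head end.
- fork_place: Fixed white block 200 x 84 x 16 mm with a shaped, dark-floored cavity, floor 4 mm above the origin. Origin: centre of the underside; z up, x from the narrow handle end to the wide head end. The tool, seated, has its origin 4 mm above this one and the same axes. This one is for the bite fork: cavity from x = -91 to 88 mm, 23 mm wide at the handle end, 77 mm wide at the head end.
- tray: Fixed flat aluminium tray 206 x 264 mm, 4 mm thick, carrying the three white blocks side by side along its y (88 mm apart), in any order, not all facing the same way. The blocks' walls rise 12 mm above the cavity floors; a wall-less finger channel crosses them at |x| < 30 mm. Tools fit with 5 to 6 mm to spare all round. Origin: centre of its underside, on the bench.
- mat: Fixed grey mat, 380 x 300 x 3 mm, on which the three tools, the jar and the cast lie. Origin: centre of its underside, on the bench.
- bottle: Amber glass bottle with a black cap, 44 mm diameter, 170 mm high, standing on the bench between mat and tray; leave alone. Origin: centre of its underside.
- jar: White jar, 38 mm diameter, 65 mm high, standing on the mat between two tools; leave alone. Origin: centre of its underside.
- cast: Terracotta-coloured plaster cast of a jaw with white teeth, 56 x 56 x 36 mm, at the far end of the mat; leave alone. Origin: centre of its underside.
- articulator: Aluminium dental articulator (a jaw-like stand with two white plaster discs), 105 x 90 x 130 mm, standing beyond the gap between mat and tray; leave alone. Origin: centre of its underside.
Not all that is in view belongs to the job. Leave any brown or turquoise look-alike of the spatula_place alone.

How it is judged (in metres and radians):
At the end, for the whole second after the job is handed in: Spatula, brush and bite fork each lie at rest on the floor of their own compartment: origin within 9 mm of the seated position along and across and within 3 mm in height, flat within 4 degrees, aligned within 10 degrees, head in the wide end (x of spatula in the frame of spatula_place between -0.009 and 0.009 m and y of spatula in the frame of spatula_place between -0.009 and 0.009 m and z of spatula in the frame of spatula_place between 0.001 and 0.007 m and x of spatula_tip in the frame of spatula_place above 0.05 m and z of spatula_tip in the frame of spatula_place below 0.008 m and angle between each of spatula, brush, fork's own z axis and vertical below 0.07 rad and angle between the x axis of spatula and the x axis of spatula_place, either way round below 0.17 rad and linear speed of each of spatula, brush, fork below 0.02 m/s and x of brush in the frame of brush_place between -0.009 and 0.009 m and y of brush in the frame of brush_place between -0.009 and 0.009 m and z of brush in the frame of brush_place between 0.001 and 0.007 m and x of brush_tip in the frame of brush_place above 0.05 m and z of brush_tip in the frame of brush_place below 0.008 m and angle between the x axis of brush and the x axis of brush_place, either way round below 0.17 rad and x of fork in the frame of fork_place between -0.009 and 0.009 m and y of fork in the frame of fork_place between -0.009 and 0.009 m and z of fork in the frame of fork_place between 0.001 and 0.007 m and x of fork_tip in the frame of fork_place above 0.05 m and z of fork_tip in the frame of fork_place below 0.008 m and angle between the x axis of fork and the x axis of fork_place, either way round below 0.17 rad); the robot touches nothing.
It fails at once if a tool is let fall (moves faster than 0.6 m/s, a drop of about 2 cm, with no finger on it) ((linear speed of spatula above 0.6 m/s and contact force between spatula and the fingers below 0.01 N) or (linear speed of brush above 0.6 m/s and contact force between brush and the fingers below 0.01 N) or (linear speed of fork above 0.6 m/s and contact force between fork and the fingers below 0.01 N)).
It fails at once if the amber bottle is moved by more than 15 mm (distance of bottle from where it was at the start of the episode above 0.015 m).
It fails at once if the white jar is moved by more than 15 mm (distance of jar from where it was at the start of the episode above 0.015 m).
It fails at once if the plaster cast is moved by more than 15 mm (distance of cast from where it was at the start of the episode above 0.015 m).
It fails at once if the articulator is moved by more than 15 mm (distance of articulator from where it was at the start of the episode above 0.015 m).
It also fails if it takes over 72 s, if anything falls off the work surface, if the arm or the gripper's body presses on something with over 40 N, if the wrist force passes 120 N, or if a joint passes its speed limit or range.

## Working session

There is one attempt and no reset: what is moved stays moved. The work goes in short steps, Python scripts to look and compute and a shell command to move; the robot and the scene stay as the last step left them, time stands still between calls to the robot, and variables do not carry over. Pictures are saved under pics/ and viewed, at most 10 in all, crops included, and the job is handed in when it is done.

```bash
mkdir -p pics; ls
python3 - <<'E'
from plant import *
import cv2,numpy as np
for n in ("top","side"):
    c=capture(n); cv2.imwrite(f"pics/{n}0.png",c["frame"][:,:,::-1])
    print(n,c["K"].tolist(),np.round(c["origin"],4).tolist(),np.round(c["rotation"],4).tolist())
    for t in ["spatula","brush","fork","spatula_place","brush_place","fork_place","tray","mat","bottle","jar","cast","articulator"]:
        print(t,[(round(d["conf"],2),np.round(d["bbox"]).astype(int).tolist()) for d in search_frame(c,t)])
s=r.get_state();print(s)
E
```

```text
pics
top [[607.3859902410032, 0.0, 321.2765147052528], [0.0, 607.3859902410032, 238.28494555855423], [0.0, 0.0, 1.0]] [0.4273, 0.0073, 1.2387] [-174.2863, 1.1306, -88.7729]
spatula [(0.64, [144, 194, 192, 271])]
brush [(0.8, [256, 238, 295, 309]), (0.31, [393, 193, 525, 292])]
fork [(0.71, [196, 216, 247, 298])]
spatula_place [(0.97, [412, 312, 479, 424]), (0.75, [394, 193, 437, 289]), (0.74, [408, 66, 469, 170])]
brush_place [(0.57, [440, 188, 484, 290]), (0.25, [197, 217, 246, 300])]
fork_place [(0.86, [481, 190, 526, 288])]
tray [(0.82, [394, 190, 528, 292]), (0.24, [138, 195, 192, 270])]
mat [(0.69, [115, 142, 322, 367])]
bottle [(0.55, [345, 211, 366, 238])]
jar []
cast [(0.87, [257, 178, 290, 207]), (0.73, [437, 191, 485, 289])]
articulator [(0.74, [332, 108, 380, 172])]
side [[509.133066818262, 0.0, 327.96021732381655], [0.0, 509.133066818262, 248.80252041236747], [0.0, 0.0, 1.0]] [0.3675, -0.5661, 0.7355] [-139.0274, -0.3452, -17.8422]
spatula [(0.79, [258, 140, 317, 162])]
brush [(0.67, [231, 216, 312, 235])]
fork [(0.86, [229, 175, 308, 199])]
spatula_place [(0.85, [290, 29
[... 611 characters left out ...]
 471, 270])]
{'time_s': 1.3, 'joints': array([ 8.75532760e+01,  2.05457707e+01,  6.82030869e-01, -5.84470372e-04,
       -7.01353951e+01, -1.65061487e+01]), 'qd': array([-0.00474639, -0.04113412, -0.00772765,  0.02516368, -0.01646712,
       -0.09472841]), 'joint_torque': array([-1.92060354e-03, -5.82383037e+01,  2.93307102e+01,  7.00262681e+00,
        1.23493155e-02, -4.71637270e-05]), 'tcp_pos': array([0.21924871, 0.63837978, 0.20146661]), 'eef_rot': array([-1.79999327e+02,  7.72827628e-04, -1.89530713e+01]), 'contact_force': array([-0.78879806, -0.71779904, -0.56127798]), 'moment': array([-0.00765607,  0.02637192,  0.03286608]), 'gripper_force': 0.0, 'gripper_width': 0.08761404398001547}
```

View top.

Run:
```python
import cv2
a=cv2.imread("pics/top0.png")
cv2.imwrite("pics/v1.png",cv2.resize(a[130:380,100:340],(768,800*1),interpolation=cv2.INTER_CUBIC)[:, :][:600*2:1] if 0 else cv2.resize(a[150:375,110:410],(800,600),interpolation=cv2.INTER_CUBIC))
cv2.imwrite("pics/v2.png",cv2.resize(a[50:440,330:550],(440,780))[0:0] if 0 else cv2.resize(a[175:310,370:550],(800,600),interpolation=cv2.INTER_CUBIC))
```

```text
(no output)
```

View pics/top0.png

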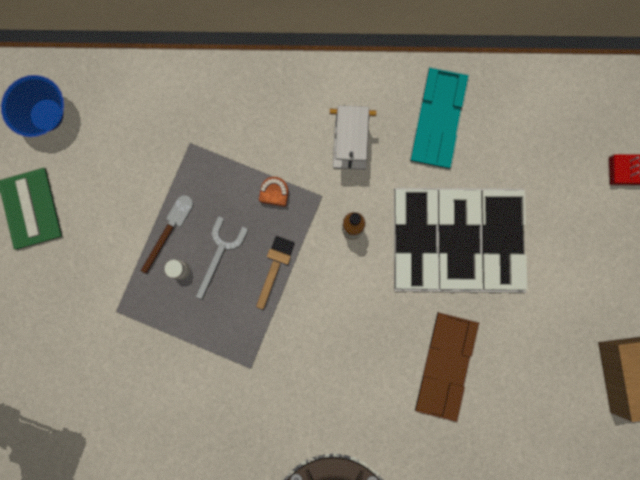

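View pics/v2.png

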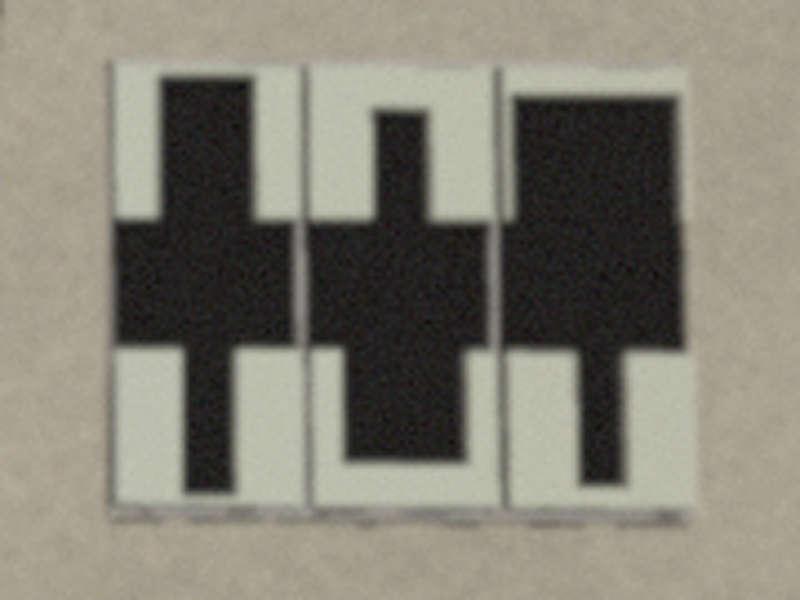

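View pics/v1.png

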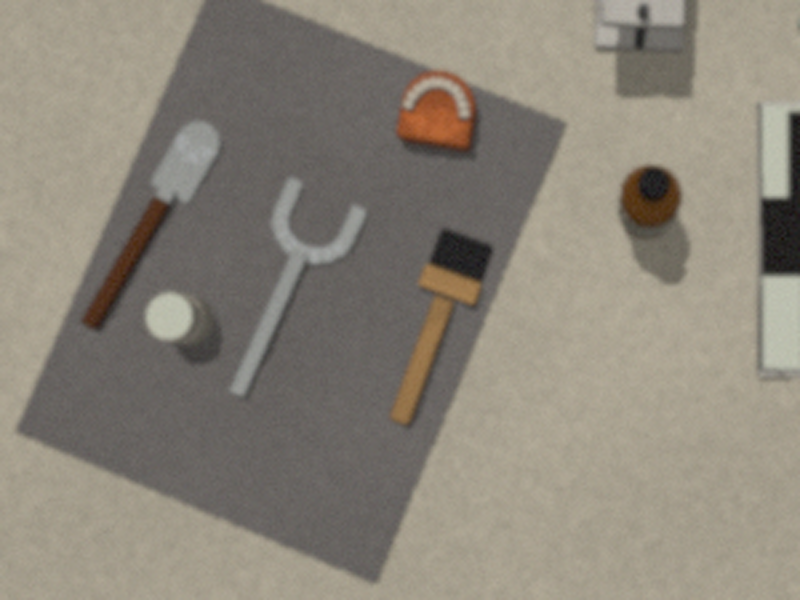

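Top view: the candidates for spatula_place are the white block at the left of the tray (416,240, wide end up), the turquoise one (439,118) and the brown one (447,367). I choose the white one. The brush block is in the middle (461,240, wide end down) and the fork block on the right (504,240, wide end up); the crop confirms all three. The tools show once each: spatula (165,235), fork (220,255), brush (275,272), with the jar at (175,268).

```bash
cat > h.py <<'E'
from plant import *
import cv2,numpy as np
from scipy.spatial.transform import Rotation as Ro
from scipy.optimize import minimize
TW=(480,640)
def Rc(c):
    R=np.array(c["rotation"],float); return R if R.shape==(3,3) else Ro.from_euler("xyz",R,degrees=True).as_matrix()
def proj(c,P):
    p=(np.atleast_2d(P)-c["origin"])@Rc(c); p=p@c["K"].T; return p[:,:2]/p[:,2:]
def ray(c,uv,z):
    d=Rc(c)@np.linalg.solve(c["K"],[uv[0],uv[1],1.]); o=np.array(c["origin"]); return o+d*(z-o[2])/d[2]
def box(x0,x1,w): return [(x0,-w/2),(x1,-w/2),(x1,w/2),(x0,w/2)]
arc=lambda cx,rr,a0,a1:[(cx+rr*np.cos(a),rr*np.sin(a)) for a in np.linspace(a0,a1,12)]
# (polygon mm, z low, z high): silhouettes are hulls of prisms
M={"spatula":[(box(-90,22,14),0,14),(box(20,30,9),0,6),([(28,-17),(28,17)]+arc(73,17,np.pi/2,-np.pi/2),0,4)],
 "brush":[(box(-75,25,16),0,16),(box(27,75,46),0,14)],
 "fork":[(box(-85,32,12),0,12)]+[([(49+16+0,s*20),(82,s*20),(82,s*33),(60,s*33)],0,6) for s in(1,-1)]
  +[([(60+r*np.cos(a),r*np.sin(a)) for r,a in((33,a0),(33,a0+.2),(20,a0+.2),(20,a0))],0,6) for a0 in np.linspace(np.pi/2,3*np.pi/2-.2,16)]}
def render(c,name,p,z0,S=4):
    im=np.zeros((480*S//1,640*S),np.uint8); co,si=np.cos(p[2]),np.sin(p[2])
    for poly,a,b in M[name]:
        q=np.array(poly)/1000; xy=np.c_[q[:,0]*co-q[:,1]*si+p[0],q[:,0]*si+q[:,1]*co+p[1]]
        pts=np.vstack([proj(c,np.c_[xy,np.full(len(xy),z0+h/1000)]) for h in(a,b)])
        hull=cv2.convexHull(((pts+.5)*S).astype(np.float32)).astype(int)
        cv2.fillPoly(im,[hull],255)
    return cv2.resize(im,(640,480),interpolation=cv2.INTER_AREA)/255.
def fit(c,name,mask,p0,z0):
    m=cv2.GaussianBlur(mask.astype(float),(0,0),1.2)
    f=lambda q:((cv2.GaussianBlur(render(c,name,[q[0]/100,q[1]/100,q[2]/10],z0),(0,0),1.2)-m)**2).sum()
    x0=np.array([p0[0]*100,p0[1]*100,p0[2]*10])
    s=minimize(f,x0,method="Nelder-Mead",options=dict(initial_simplex=x0+np.array([[0,0,0],[1,0,0],[0,1,0],[0,0,1.5]]),xatol=.005,fatol=.01,maxiter=150))
    iou=s.fun/(m**2).sum()
    return np.array([s.x[0]/100,s.x[1]/100,s.x[2]/10]),iou
E
python3 - <<'E'
from h import *
ct=capture("top"); cs=capture("side")
g={"spatula":((143,270),(187,198)),"brush":((262,307),(285,240)),"fork":((200,297),(234,218))}
for n in g:
    a,b=[ray(ct,u,.01) for u in g[n]]; d=b-a; L={"spatula":90,"brush":75,"fork":85}[n]/1000
    p0=[*(a+d/np.linalg.norm(d)*L)[:2],np.arctan2(d[1],d[0])]
    print(n,np.linalg.norm(d)*1000,p0)
    for cn,c in(("top",ct),("side",cs)):
        o=outline_of(c,n)
        if not o: print(cn,"none"); continue
        p,e=fit(c,n,o[0]["region"],p0,.003); print(cn,round(o[0]["conf"],2),np.round([*p[:2]*1000,np.degrees(p[2])],1),round(e,3))
for n,z in(("jar",.068),("bottle",.17),("cast",.039),("articulator",.13)):
    o=outline_of(ct,n) 
    if o: v,u=np.nonzero(o[0]["region"]); print(n,o[0]["bbox"],np.round(ray(ct,(u.mean(),v.mean()),z),3))
print("jar",ray(ct,(174,269),.068),"bottlecap",ray(ct,(355,219),.17),"mat corners",[np.round(ray(ct,u,.003)[:2],3) for u in((191,143),(322,195),(250,367),(117,312))])
# tray
for cn,c in(("top",ct),):
    f=c["frame"].astype(int); 
    print([np.round(ray(c,u,.02)[:2],4) for u in((395,190),(525,191),(526,290),(396,289))])
E
```

```text
spatula 171.43866324564826 [np.float64(0.5564489288225307), np.float64(0.3516485863935869), np.float64(-0.5085382698422589)]
top 0.78 [552.5 352.6 -28. ] 0.01
side 0.61 [555.1 353.6 -29.8] 0.294
brush 142.98387736007004 [np.float64(0.4798991994880507), np.float64(0.12817713971384787), np.float64(-0.303099295081032)]
top 0.92 [477.3 131.5 -19. ] 0.012
side 0.75 [476.9 132.6 -19.1] 0.034
fork 174.1439495813385 [np.float64(0.5048873246046491), np.float64(0.2459409908076503), np.float64(-0.37128888920751946)]
top 0.93 [502.3 247.2 -22.1] 0.025
side 0.79 [501.  249.3 -22.3] 0.01
jar [167.1, 262.3, 189.6, 279.7] [0.479 0.311 0.068]
bottle [341.6, 212.1, 363.3, 236.6] [ 0.558 -0.026  0.17 ]
cast [259.0, 175.8, 290.4, 206.6] [0.638 0.13  0.039]
articulator [330.0, 108.6, 378.3, 172.9] [ 0.729 -0.02   0.13 ]
jar [0.4786246  0.31684815 0.068     ] bottlecap [ 0.56929021 -0.02840519  0.17      ] mat corners [array([0.745, 0.31 ]), array([0.64 , 0.035]), array([0.288, 0.172]), array([0.392, 0.447])]
[array([ 0.65  , -0.1135]), array([ 0.6527, -0.3754]), array([ 0.4534, -0.375 ]), array([ 0.45  , -0.1174])]
```

```bash
cat >> h.py <<'E'
def tray_white():
    # white tops, tray frame mm, +x = wide end up
    out=[]
    for y0,sg,x0,x1,wn,ww in((88,1,-96,96,25,45),(0,-1,-81,81,27,57),(-88,1,-91,88,23,77)):
        P=[box(-100,x0,84),box(x1,100,84)]
        for a,b,w in((x0,-30,wn),(30,x1,ww)):
            for s in(1,-1): P.append([(a,s*w/2),(b,s*w/2),(b,s*42),(a,s*42)])
        out+=[([(sg*x,sg*y+y0) for x,y in p],16,16) for p in P]
    return out
M["tray"]=tray_white()
E
python3 - <<'E'
from h import *
for cn in("top","side"):
    c=capture(cn); f=c["frame"].astype(int); hsv=cv2.cvtColor(c["frame"],cv2.COLOR_RGB2HSV)
    # calibrate threshold from histogram inside the tray
    p0=[.5515,-.245,0.0]
    full=np.zeros((480,640),np.uint8); q=np.array(box(-103,103,264))/1000+np.array(p0[:2])
    cv2.fillPoly(full,[cv2.convexHull(proj(c,np.c_[q,np.full(4,.012)]).astype(np.float32)).astype(int)],1)
    roi=cv2.dilate(full,np.ones((3,3),np.uint8))>0
    g=f.mean(2); w=g[roi&(g>100)]; bench=np.median(g[cv2.dilate(full,np.ones((31,31),np.uint8))-cv2.dilate(full,np.ones((15,15),np.uint8))>0])
    th=(bench+np.percentile(w,60))/2; print(cn,bench,np.percentile(w,[10,30,60,90]),th)
    m=(g>th)&roi
    p,e=fit(c,"tray",m,p0,.004); print(np.round([*p[:2]*1000,np.degrees(p[2])],2),round(e,3))
    m2=roi&(g<70)  # dark
    o=f.copy().astype(np.uint8); rr=render(c,"tray",p,.004); ed=cv2.Canny((rr*255).astype(np.uint8),100,200)>0; o[ed]=[255,0,0]
    v,u=np.nonzero(full); o=o[v.min()-8:v.max()+8,u.min()-8:u.max()+8]; cv2.imwrite(f"pics/tr_{cn}.png",cv2.resize(o[:,:,::-1],None,fx=2.6,fy=2.6,interpolation=cv2.INTER_NEAREST))
a,b=cv2.imread("pics/tr_top.png"),cv2.imread("pics/tr_side.png"); h=max(a.shape[0],b.shape[0]); pad=lambda i:cv2.copyMakeBorder(i,0,h-i.shape[0],0,0,0)
x=np.hstack([pad(a),pad(b)]); s=min(800/x.shape[1],600/x.shape[0]); cv2.imwrite("pics/tr.png",cv2.resize(x,None,fx=min(1,s),fy=min(1,s)))
E
```

```text
top 156.33333333333334 [126.66666667 156.         180.66666667 184.33333333] 168.5
[ 554.43 -245.07    0.74] 0.079
side 103.66666666666667 [114.66666667 125.33333333 129.         131.33333333] 116.33333333333334
[ 553.06 -245.14    0.71] 0.029
```

View pics/tr.png

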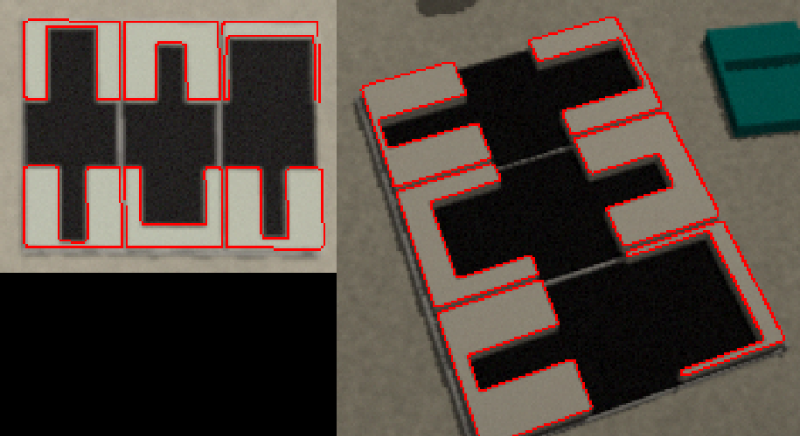

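The fitted outlines lie on the block edges in both views. Tray is at (0.5535, -0.245), yaw 0.7°; the spatula is at (0.553, 0.353), yaw -28°. I'm moving to the spatula first, at height.

```bash
python3 -m creep '[[40,0.95,-0.8,0,0,0,-0.7],[40,0.95,-0.8,0,0,0,-0.7],[40,0.95,-0.8,0,0,0,-0.7],[40,0.95,-0.8,0,0,0,-0.7],[40,0.95,-0.8,0,0,0,-0.7],[40,0.95,-0.8,0,0,0,-0.7],[40,0.95,-0.8,0,0,0,-0.7],[40,0.95,-0.8,0,0,0,-0.7]]' 30
python3 -m creep '[[40,0.95,-0.8,-0.5,0,0,-0.7],[40,0.95,-0.8,-0.5,0,0,-0.7],[40,0.95,-0.8,-0.8,0,0,-0.7],[40,0.95,-0.8,-0.8,0,0,-0.7],[40,0.95,-0.8,-0.8,0,0,-0.7],[40,0.95,-0.8,-0.8,0,0,-0.7],[40,0,0,0,0,0,0],[40,0,0,0,0,0,0]]'
```

```text
time_s: 2.67
tcp_pos: [0.4102, 0.4773, 0.2017]
eef_rot: [-180.0, -0.0, -24.6]
contact_force: [0.6, 0.6, 0.9]
gripper_width: 0.042
gripper_force: 0.0
time_s: 3.33
tcp_pos: [0.5522, 0.3563, 0.0947]
eef_rot: [179.8, 0.0, -28.9]
contact_force: [0.4, 0.8, 0.4]
gripper_width: 0.0398
gripper_force: 0.0
```

```bash
python3 -m creep '[[40,0,-0.12,-0.6,0,0,0.6],[40,0,0,-0.7,0,0,0],[40,0,0,-0.7,0,0,0],[40,0,0,-0.6,0,0,0],[40,0,0,-0.5,0,0,0],[40,0,0,-0.32,0,0,0],[40,0,0,0,0,0,0],[40,0,0,0,0,0,0]]'
python3 - <<'E'
from h import *
c=capture("side"); p=proj(c,[[.553,.353,.01]])[0]; print(p)
u,v=int(p[0]),int(p[1]); o=c["frame"][v-70:v+50,u-90:u+70]; cv2.imwrite("pics/g1.png",cv2.resize(o[:,:,::-1],(800,600),interpolation=cv2.INTER_CUBIC))
E
```

```text
time_s: 4.0
tcp_pos: [0.5517, 0.3559, 0.0113]
eef_rot: [-180.0, -0.0, -28.1]
contact_force: [-0.4, 0.4, 0.5]
gripper_width: 0.0398
gripper_force: 0.0
[279.8431275 148.4813695]
```

View pics/g1.png

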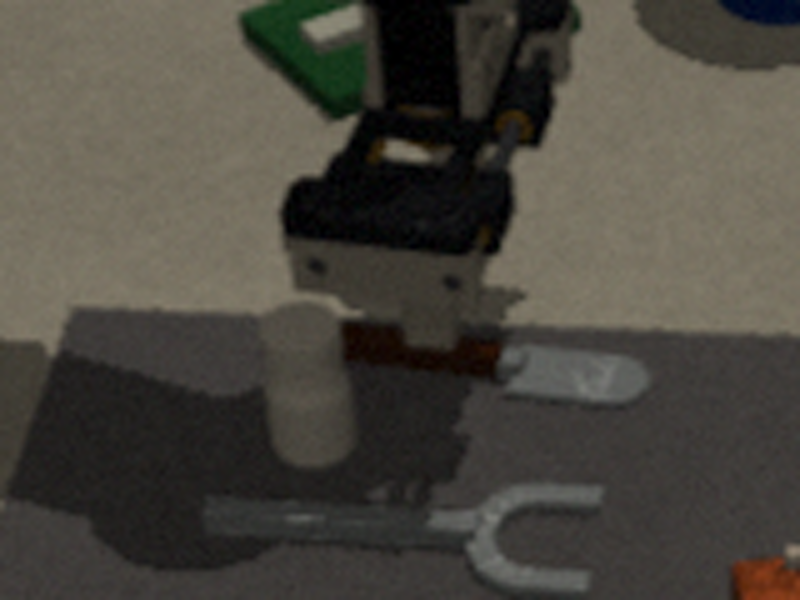

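Run:
```python
from h import *
c=capture("side"); n=np.array([np.sin(np.radians(28)),np.cos(np.radians(28)),0]); t=np.array([.5517,.3559,.0113])
o=np.array([279-90,148-70])
for w in(-.041,-.02,.02,.041): print(w,(proj(c,t+n*w)[0]-o)*5)
print("handle top/bot",[(proj(c,[.553,.353,z])[0]-o)*5 for z in(.003,.017)])
```

```text
-0.041 [427.68627193 403.41273711]
-0.02 [439.0774837  374.10918926]
0.02 [460.04506666 320.17071611]
0.041 [470.68694999 292.794793  ]
handle top/bot [array([455.21616916, 364.72735585]), array([453.20593306, 339.97338557])]
```

```bash
python3 -m creep '[[30,0.04,-0.1,-0.12,0,0,0],[20,0,0,0,0,0,0],[12,0,0,0,0,0,0],[5,0,0,0,0,0,0],[5,0,0,0,0,0,0],[5,0,0,0,0,0,0],[5,0,0,0,0,0,0]]' 30
python3 - <<'E'
from h import *
c=capture("side"); p=proj(c,[[.553,.353,.01]])[0]
u,v=int(p[0]),int(p[1]); o=c["frame"][v-60:v+30,u-60:u+60]; o=cv2.convertScaleAbs(o,alpha=1.7); cv2.imwrite("pics/g2.png",cv2.resize(o[:,:,::-1],(800,600),interpolation=cv2.INTER_CUBIC))
E
```

```text
time_s: 4.68
tcp_pos: [0.5528, 0.3529, 0.008]
eef_rot: [-180.0, -0.0, -28.2]
contact_force: [0.1, -0.7, -0.7]
gripper_width: 0.0059
gripper_force: 0.0
```

View pics/g2.png

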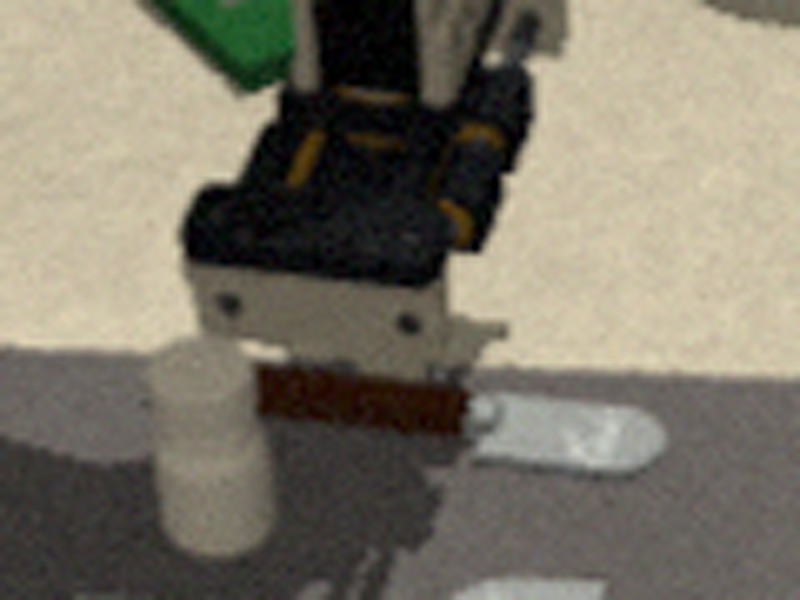

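Run:
```python
from h import *
c=capture("side"); a=np.radians(28.2); n=np.array([np.sin(a),np.cos(a),0]); e=np.array([np.cos(a),-np.sin(a),0]); t=np.array([.5528,.3529,.008])
q=proj(c,[[.553,.353,.01]])[0].astype(int); o=q-60
P=lambda w,x,z:np.round((proj(c,t+n*w+e*x+[0,0,z])[0]-o)*6.667).astype(int).tolist()
for z in(.066,.12): print("body",z,[P(w,x,z) for w,x in((-.097,-.039),(-.097,.039),(.097,.039),(.097,-.039))])
print("tip",[P(w,x,0) for w,x in((-.022,-.0095),(-.022,.0095),(.022,.0095))])
t=capture("top"); cv2.imwrite("pics/t2.png",cv2.resize(t["frame"][150:350,100:300,::-1],(600,600),interpolation=cv2.INTER_CUBIC))
tc=np.array([.5528,.3529,.008]); print("tcp in top crop",(proj(t,tc)[0]-[100,150])*3)
for n_ in("spatula",):
    for cc in(c,t):
        o=outline_of(cc,n_); 
        if o: p,er=fit(cc,n_,o[0]["region"],[.553,.353,-.49],.003); print(o[0]["conf"],np.round([*p[:2]*1000,np.degrees(p[2])],1),er)
```

```text
body 0.066 [[194, 415], [439, 445], [571, 94], [351, 70]]
body 0.12 [[173, 270], [428, 299], [567, -48], [339, -72]]
tip [[362, 445], [417, 452], [448, 372]]
tcp in top crop [197.37137058 251.63911437]
0.62 [553.4 353.6 -30.1] 0.3124759718661954
0.58 [554.4 351.2 -28.1] 0.610837899693906
```

View pics/t2.png

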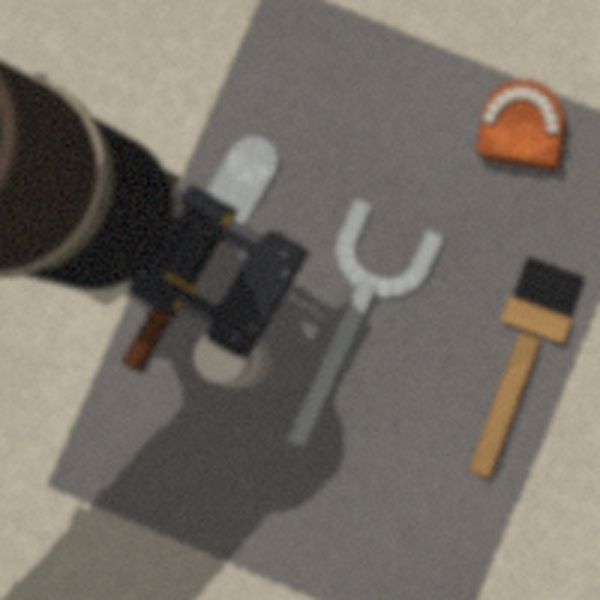

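The spatula was not gripped. The body matches the top view horizontally, but in the side view it sits about 28 mm higher than it should, so the real fingertips are well above the reported TCP. I'll open and descend in small steps, watching force and image.

```bash
python3 -m creep '[[36,0,0,0,0,0,0],[36,0,0,0,0,0,0],[36,0,0,0,0,0,0],[36,0,0,-0.25,0,0,0],[36,0,0,-0.25,0,0,0],[36,0,0,-0.2,0,0,0],[36,0,0,0,0,0,0]]'
python3 - <<'E'
from h import *
c=capture("side"); t=r.get_state()["tcp_pos"]; print(t)
q=proj(c,[[.553,.353,.01]])[0].astype(int); o=q-60
a=np.radians(28.2); n=np.array([np.sin(a),np.cos(a),0])
for dz in(0,.01,.02,.03): print(dz,[np.round((proj(c,t+n*w+[0,0,dz])[0]-o)*6.667).astype(int).tolist() for w in(-.039,-.018,.018)])
f=c["frame"][o[1]:o[1]+90,o[0]:o[0]+120]; f=cv2.convertScaleAbs(f,alpha=1.7); cv2.imwrite("pics/g3.png",cv2.resize(f[:,:,::-1],(800,600),interpolation=cv2.INTER_CUBIC))
E
```

```text
time_s: 5.57
tcp_pos: [0.5519, 0.352, -0.0114]
eef_rot: [179.9, 0.0, -28.2]
contact_force: [-0.1, -0.1, -0.2]
gripper_width: 0.0357
gripper_force: 0.0
[ 0.55217886  0.35226112 -0.01073885]
0 [[380, 525], [395, 486], [420, 421]]
0.01 [[378, 502], [393, 463], [418, 398]]
0.02 [[376, 479], [391, 440], [417, 375]]
0.03 [[374, 455], [389, 416], [415, 351]]
```

View pics/g3.png

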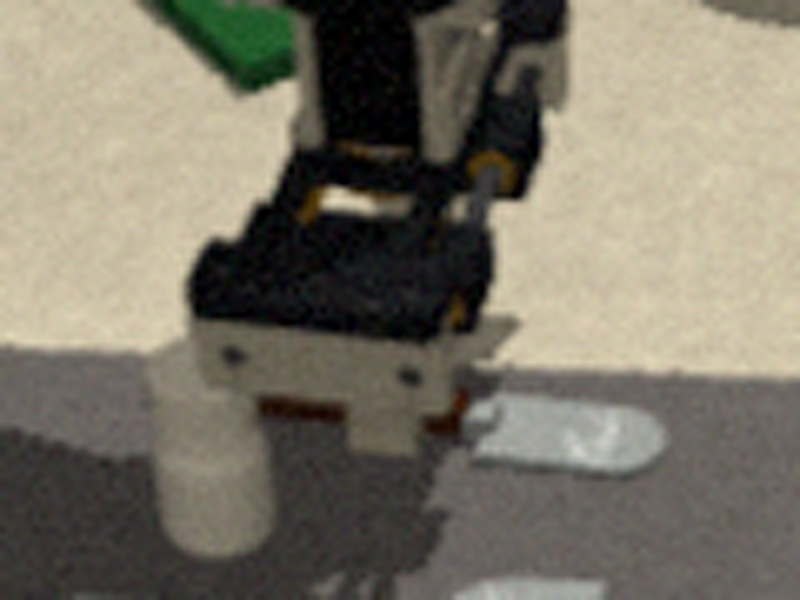

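```bash
python3 -m creep '[[36,0.04,0.04,-0.2,0,0,0],[36,0,0,-0.2,0,0,0],[20,0,0,0,0,0,0],[10,0,0,0,0,0,0],[5,0,0,0,0,0,0],[5,0,0,0,0,0,0],[5,0,0,0,0,0,0],[5,0,0,0,0,0,0]]' 30
```

```text
time_s: 6.28
tcp_pos: [0.5538, 0.3539, -0.0193]
eef_rot: [-180.0, -0.0, -28.2]
contact_force: [-0.4, -0.8, 0.7]
gripper_width: 0.0138
gripper_force: 30.0
```

```bash
python3 -m creep '[[5,0,0,0.3,0,0,0],[5,0,0,0.6,0,0,0],[5,0,0,1,0,0,0],[5,0,0,1,0,0,0],[5,0,0,1,0,0,0],[5,0,0,1,0,0,0],[5,0,0,1,0,0,0],[5,0,0,1,0,0,0]]' 30
python3 -m creep '[[5,0,-0.3,0.9,0,0,0],[5,0,-0.6,0.5,0,0,1],[5,0,-1,0,0,0,1.5],[5,0,-1,0,0,0,1.5],[5,0,-1,0,0,0,1.5],[5,0,-1,0,0,0,1.5],[5,0,-1,0,0,0,1.5],[5,0,-1,0,0,0,1.5]]'
python3 -m creep '[[5,0,-1,0,0,0,1.5],[5,0,-1,0,0,0,1.5],[5,0,-1,0,0,0,1.5],[5,0,-1,0,0,0,1.5],[5,0,-1,0,0,0,1.5],[5,0,-1,0,0,0,1.5],[5,0,-1,0,0,0,1.5],[5,0,-1,0,0,0,1.5]]'
python3 -m creep '[[5,0,-1,0,0,0,1.5],[5,0,-1,0,0,0,1.5],[5,0,-1,0,0,0,1.5],[5,0,-1,0,0,0,1.5],[5,0,-0.6,-0.4,0,0,0.9],[5,0,-0.3,-0.7,0,0,0],[5,0,0,-0.9,0,0,0],[5,0,0,-0.9,0,0,0]]'
```

```text
time_s: 6.95
tcp_pos: [0.5535, 0.3537, 0.155]
eef_rot: [-180.0, -0.0, -28.2]
contact_force: [-0.4, -0.0, -0.8]
gripper_width: 0.014
gripper_force: 30.0
time_s: 7.62
tcp_pos: [0.5534, 0.1801, 0.1887]
eef_rot: [-180.0, -0.0, -18.1]
contact_force: [0.6, 0.2, -0.6]
gripper_width: 0.0138
gripper_force: 30.0
time_s: 8.28
tcp_pos: [0.5535, -0.0199, 0.1888]
eef_rot: [-180.0, -0.0, -6.1]
contact_force: [0.3, -0.2, -0.9]
gripper_width: 0.0135
gripper_force: 30.0
time_s: 8.95
tcp_pos: [0.5539, -0.1419, 0.1158]
eef_rot: [-180.0, -0.1, 0.7]
contact_force: [0.0, 1.0, -1.1]
gripper_width: 0.0135
gripper_force: 30.0
```

```bash
python3 -m creep '[[5,-0.06,-0.3,-0.8,0,0,0],[5,0,-0.3,-0.9,0,0,0],[5,0,0,-0.8,0,0,0],[5,0,0,-0.6,0,0,0],[5,0,0,-0.4,0,0,0],[5,0,0,0,0,0,0],[5,0,0,0,0,0,0]]'
python3 - <<'E'
from h import *
t=r.get_state()["tcp_pos"]; print(t)
z0=t[2]+.0223
c=capture("side")
o=outline_of(c,"spatula"); print([(x["conf"],x["bbox"]) for x in o])
f=c["frame"].copy()
for p,z,col in(([*t[:2],np.radians(.7)],z0,(255,0,0)),):
    ed=cv2.Canny((render(c,"spatula",p,z)*255).astype(np.uint8),100,200)>0; f[ed]=col
q=proj(c,[t])[0].astype(int); f=f[max(0,q[1]-80):q[1]+70,q[0]-100:q[0]+100]; cv2.imwrite("pics/p1.png",cv2.resize(f[:,:,::-1],(800,600),interpolation=cv2.INTER_CUBIC))
E
```

```text
time_s: 9.53
tcp_pos: [0.5523, -0.1562, 0.0283]
eef_rot: [180.0, 0.0, 0.8]
contact_force: [0.9, 0.5, -0.3]
gripper_width: 0.0136
gripper_force: 30.0
[ 0.552337   -0.15616431  0.02829162]
[(0.73, [301.5, 297.9, 409.8, 337.5]), (0.24, [230.3, 215.3, 308.6, 234.2])]
```

View pics/p1.png

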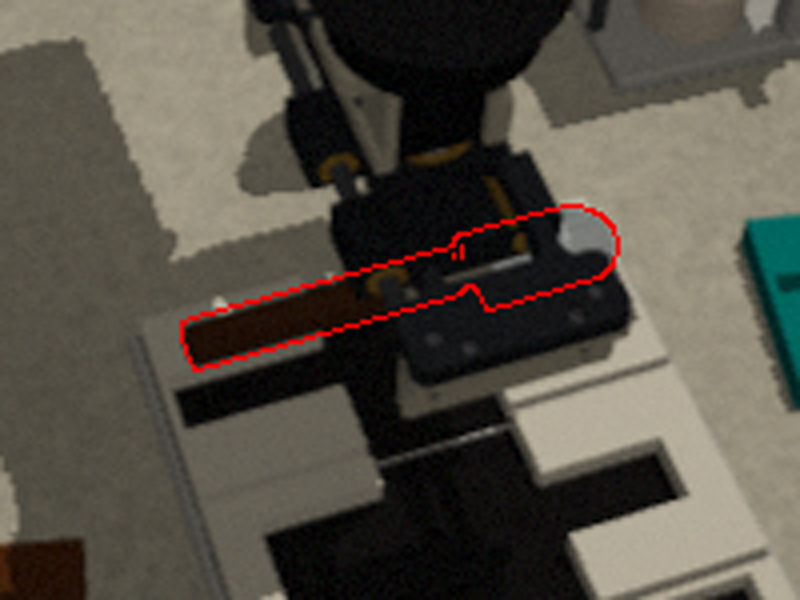

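```bash
python3 -m creep '[[5,0,-0.03,-0.5,0,0,0],[5,0,0,-0.5,0,0,0],[5,0,0,-0.4,0,0,0],[5,0,0,-0.15,0,0,0],[5,0,0,0,0,0,0],[5,0,0,-0.06,0,0,0],[5,0,0,0,0,0,0]]'; python3 -m creep '[[5,0,0,-0.06,0,0,0],[5,0,0,0,0,0,0]]';python3 -m creep '[[5,0,0,-0.06,0,0,0],[5,0,0,0,0,0,0]]'
```

```text
time_s: 10.22
tcp_pos: [0.5527, -0.1569, -0.0118]
eef_rot: [180.0, -0.0, 0.8]
contact_force: [0.1, 0.6, -0.2]
gripper_width: 0.0139
gripper_force: 30.0
time_s: 10.38
tcp_pos: [0.5525, -0.1569, -0.0135]
eef_rot: [-180.0, -0.0, 0.7]
contact_force: [-0.2, -0.1, -1.4]
gripper_width: 0.0135
gripper_force: 30.0
time_s: 10.55
tcp_pos: [0.5526, -0.1569, -0.0144]
eef_rot: [180.0, -0.0, 0.8]
contact_force: [-2.3, 0.6, 7.5]
gripper_width: 0.0139
gripper_force: 30.0
```

```bash
python3 -m creep '[[15,0,0,0.04,0,0,0],[18,0,0,0,0,0,0],[34,0,0,0,0,0,0],[34,0,0,0,0,0,0],[34,0,0,0,0,0,0],[34,0,0,0.3,0,0,0],[34,0,0,0.7,0,0,0],[34,0,0,1,0,0,0]]'
python3 -m creep '[[34,0,0,1,0,0,0],[34,0,0,1,0,0,0],[34,0,0,1,0,0,0],[34,0,0,1,0,0,0],[34,0,0,1,0,0,0],[34,0,0.4,0.6,0,0,0],[34,-0.1,0.8,0,0,0,-1],[34,-0.13,1,0,0,0,-1.5]]'
python3 - <<'E'
from h import *
c=capture("side"); o=outline_of(c,"spatula"); p,e=fit(c,"spatula",o[0]["region"],[.5524,-.157,.012],.008); print(o[0]["conf"],p[:2]*1000,np.degrees(p[2]),e)
E
```

```text
time_s: 11.22
tcp_pos: [0.5506, -0.1568, 0.0348]
eef_rot: [-180.0, 0.2, 0.7]
contact_force: [0.8, -0.6, -0.4]
gripper_width: 0.034
gripper_force: 0.0
time_s: 11.88
tcp_pos: [0.5471, -0.1021, 0.1776]
eef_rot: [-180.0, -0.2, -1.9]
contact_force: [-0.3, 0.1, 0.3]
gripper_width: 0.0341
gripper_force: 0.0
0.71 [ 551.42214913 -156.04178444] 0.828018129684579 0.026053614197650163
```

```bash
python3 -m creep '[[34,-0.13,1,0,0,0,-1.5],[34,-0.13,1,0,0,0,-1.5],[34,-0.13,1,0,0,0,-1.5],[34,-0.13,1,0,0,0,-1.5],[34,-0.13,1,0,0,0,-1.5],[34,-0.13,1,0,0,0,-1.5],[34,-0.13,1,0,0,0,-1.5],[34,-0.13,1,0,0,0,-1.5]]'
python3 -m creep '[[34,-0.13,1,0,0,0,-1.4],[34,-0.13,1,0,0,0,-1.4],[34,-0.13,1,0,0,0,-1.4],[34,-0.13,1,-0.6,0,0,-1.4],[34,-0.13,1,-0.8,0,0,-1.4],[34,-0.13,0.6,-1,0,0,-1.4],[34,-0.13,0.4,-1,0,0,0],[34,0,0,-0.9,0,0,0]]'
python3 -m creep '[[34,0,0,-0.8,0,0,0],[34,0,0,-0.5,0,0,0],[34,0,0,0,0,0,0],[34,0,0,0,0,0,0]]'
```

```text
time_s: 12.65
tcp_pos: [0.5202, 0.0989, 0.1762]
eef_rot: [-180.0, -0.0, -13.8]
contact_force: [0.5, -0.6, -0.4]
gripper_width: 0.0341
gripper_force: 0.0
time_s: 13.32
tcp_pos: [0.4974, 0.2497, 0.0673]
eef_rot: [-180.0, -0.0, -22.0]
contact_force: [0.3, 0.2, 0.1]
gripper_width: 0.0341
gripper_force: 0.0
time_s: 13.65
tcp_pos: [0.4977, 0.2477, 0.0356]
eef_rot: [179.9, 0.0, -22.1]
contact_force: [0.2, 0.4, 0.4]
gripper_width: 0.0339
gripper_force: 0.0
```

```bash
python3 -m creep '[[34,0.16,0.02,-0.5,0,0,0],[34,0,0,-0.6,0,0,0],[34,0,0,-0.5,0,0,0],[34,0,0,-0.4,0,0,0],[34,0,0,-0.2,0,0,0],[34,0,0,0,0,0,0],[34,0,0,0,0,0,0]]'
python3 -m creep '[[34,0,0,-0.12,0,0,0],[20,0,0,0,0,0,0],[10,0,0,0,0,0,0],[5,0,0,0,0,0,0],[5,0,0,0,0,0,0],[5,0,0,0,0,0,0],[5,0,0,0,0,0,0]]' 35
```

```text
time_s: 14.23
tcp_pos: [0.5021, 0.2488, -0.0187]
eef_rot: [-180.0, -0.0, -22.1]
contact_force: [0.4, -0.7, 0.1]
gripper_width: 0.0339
gripper_force: 0.0
time_s: 14.82
tcp_pos: [0.5021, 0.2489, -0.0218]
eef_rot: [-180.0, -0.0, -22.1]
contact_force: [-2.1, -0.8, 6.1]
gripper_width: 0.0117
gripper_force: 35.7
```

```bash
python3 -m creep '[[5,0,0,0.3,0,0,0],[5,0,0,0.6,0,0,0],[5,0,0,1,0,0,0],[5,0,0,1,0,0,0],[5,0,0,1,0,0,0],[5,0,0,1,0,0,0],[5,0,0,1,0,0,0],[5,0,0,1,0,0,0]]' 35
python3 -m creep '[[5,0.05,-0.4,0.9,0,0,0],[5,0.05,-0.7,0.5,0,0,1],[5,0.09,-1,0,0,0,1],[5,0.09,-1,0,0,0,1],[5,0.09,-1,0,0,0,1],[5,0.09,-1,0,0,0,1],[5,0.09,-1,0,0,0,1],[5,0.09,-1,0,0,0,1]]'
python3 -m creep '[[5,0.09,-1,0,0,0,1],[5,0.09,-1,0,0,0,1],[5,0.09,-1,0,0,0,1],[5,0.09,-1,0,0,0,1],[5,0.09,-1,0,0,0,1],[5,0.09,-1,0,0,0,1],[5,0.09,-1,0,0,0,1],[5,0.09,-1,0,0,0,1]]'
python3 -m creep '[[5,0.09,-1,0,0,0,1],[5,0.09,-1,0,0,0,1],[5,0.09,-1,0,0,0,1],[5,0.09,-1,0,0,0,1],[5,0.09,-1,0,0,0,1],[5,0.09,-1,-0.3,0,0,1],[5,0.09,-1,-0.6,0,0,1],[5,0.05,-0.6,-0.9,0,0,0.5]]'
```

```text
time_s: 15.48
tcp_pos: [0.5013, 0.2484, 0.1517]
eef_rot: [-180.0, 0.0, -22.2]
contact_force: [0.3, 0.6, -1.5]
gripper_width: 0.0116
gripper_force: 35.0
time_s: 16.15
tcp_pos: [0.5173, 0.07, 0.1855]
eef_rot: [-180.0, 0.0, -15.1]
contact_force: [0.4, 0.5, -0.5]
gripper_width: 0.0115
gripper_force: 35.0
time_s: 16.82
tcp_pos: [0.5354, -0.1299, 0.1854]
eef_rot: [-180.0, 0.0, -7.1]
contact_force: [1.2, -0.4, -1.1]
gripper_width: 0.0113
gripper_force: 35.0
time_s: 17.48
tcp_pos: [0.5538, -0.3214, 0.1417]
eef_rot: [179.9, -0.2, 0.4]
contact_force: [0.7, 1.0, -0.4]
gripper_width: 0.0117
gripper_force: 35.0
```

```bash
python3 -m creep '[[5,0.06,-0.38,-1,0,0,0.3],[5,0,-0.2,-1,0,0,0],[5,0,0,-1,0,0,0],[5,0,0,-0.8,0,0,0],[5,0,0,-0.6,0,0,0],[5,0,0,-0.4,0,0,0],[5,0,0,0,0,0,0],[5,0,0,0,0,0,0]]'
python3 - <<'E'
from h import *
t=r.get_state()["tcp_pos"]; z0=t[2]+.0248
c=capture("side")
o=outline_of(c,"fork"); m=o[0]["region"]; R=render(c,"fork",[*t[:2],np.radians(.7)],z0)
print(t,z0,o[0]["conf"],m.sum(),"outside model",(m&(R<.3)).sum(), "bbox",o[0]["bbox"], "model x/y range",np.nonzero(R>.5)[1].min(),np.nonzero(R>.5)[1].max(),np.nonzero(R>.5)[0].min(),np.nonzero(R>.5)[0].max())
E
```

```text
time_s: 18.15
tcp_pos: [0.5542, -0.3334, 0.0203]
eef_rot: [-180.0, 0.0, 0.7]
contact_force: [-0.1, -1.0, -0.8]
gripper_width: 0.0114
gripper_force: 35.0
[ 0.55422877 -0.33335054  0.02029617] 0.04509616629580912 0.57 744 outside model 7 bbox [344.1, 389.0, 466.8, 445.2] model x/y range 343 467 384 447
```

Mask and model agree. Lowering the fork.

```bash
python3 -m creep '[[5,0,0,-0.5,0,0,0],[5,0,0,-0.5,0,0,0],[5,0,0,-0.3,0,0,0],[5,0,0,-0.1,0,0,0],[5,0,0,0,0,0,0],[5,0,0,-0.06,0,0,0],[5,0,0,0,0,0,0]]'; python3 -m creep '[[5,0,0,-0.05,0,0,0],[5,0,0,0,0,0,0]]'
```

```text
time_s: 18.83
tcp_pos: [0.5543, -0.3334, -0.0164]
eef_rot: [180.0, -0.0, 0.6]
contact_force: [0.2, 0.0, -0.7]
gripper_width: 0.0118
gripper_force: 35.0
time_s: 19.0
tcp_pos: [0.5546, -0.3335, -0.0167]
eef_rot: [180.0, -0.0, 0.7]
contact_force: [-0.7, 0.4, 3.1]
gripper_width: 0.0118
gripper_force: 37.2
```

```bash
python3 -m creep '[[14,0,0,0.04,0,0,0],[18,0,0,0,0,0,0],[34,0,0,0,0,0,0],[34,0,0,0,0,0,0],[34,0,0,0,0,0,0],[34,0,0,0.3,0,0,0],[34,0,0,0.7,0,0,0],[34,0,0,1,0,0,0]]'
python3 -m creep '[[34,0,0,1,0,0,0],[34,0,0,1,0,0,0],[34,0,0,1,0,0,0],[34,0,0,1,0,0,0],[34,0,0,1,0,0,0],[34,0,0.4,0.7,0,0,0],[34,-0.1,0.8,0,0,0,-1],[34,-0.17,1,0,0,0,-1.1]]'
python3 - <<'E'
from h import *
c=capture("side"); o=outline_of(c,"fork"); p,e=fit(c,"fork",o[0]["region"],[.5546,-.333,.012],.008); print(o[0]["conf"],p[:2]*1000,np.degrees(p[2]),e)
o=outline_of(c,"brush"); p,e=fit(c,"brush",o[0]["region"],[.477,.132,-.33],.003); print(o[0]["conf"],p[:2]*1000,np.degrees(p[2]),e)
E
```

```text
time_s: 19.67
tcp_pos: [0.5526, -0.3329, 0.0323]
eef_rot: [-179.9, 0.2, 0.6]
contact_force: [1.4, 1.0, -0.0]
gripper_width: 0.0339
gripper_force: 0.0
time_s: 20.33
tcp_pos: [0.5482, -0.2789, 0.1779]
eef_rot: [180.0, -0.2, -1.6]
contact_force: [1.1, 0.3, -1.2]
gripper_width: 0.0341
gripper_force: 0.0
0.65 [ 554.44631829 -333.09019686] 0.7758908021500699 0.011041446119061955
0.62 [475.55797817 132.81495565] -20.26008292083896 0.11651496936146023
```

```bash
python3 -m creep '[[34,-0.17,1,0,0,0,-1],[34,-0.17,1,0,0,0,-1],[34,-0.17,1,0,0,0,-1],[34,-0.17,1,0,0,0,-1],[34,-0.17,1,0,0,0,-1],[34,-0.17,1,0,0,0,-1],[34,-0.17,1,0,0,0,-1],[34,-0.17,1,0,0,0,-1]]'
python3 -m creep '[[34,-0.17,1,0,0,0,-1],[34,-0.17,1,0,0,0,-1],[34,-0.17,1,0,0,0,-1],[34,-0.17,1,0,0,0,-1.2],[34,-0.17,1,0,0,0,-1.2],[34,-0.17,1,-0.2,0,0,-1.2],[34,-0.17,1,-0.6,0,0,-1.2],[34,-0.17,0.8,-0.9,0,0,-1.2]]'
python3 -m creep '[[34,-0.11,0.6,-0.9,0,0,-0.6],[34,0,0,-1,0,0,0],[34,0,0,-0.9,0,0,0],[34,0,0,-0.7,0,0,0],[34,0,0,-0.5,0,0,0],[34,0,0,0,0,0,0],[34,0,0,0,0,0,0]]'
```

```text
time_s: 21.15
tcp_pos: [0.5134, -0.0778, 0.1763]
eef_rot: [180.0, -0.0, -9.5]
contact_force: [0.1, 1.5, 0.6]
gripper_width: 0.0339
gripper_force: 0.0
time_s: 21.82
tcp_pos: [0.4812, 0.1187, 0.1352]
eef_rot: [-179.8, -0.2, -18.5]
contact_force: [0.3, -0.0, -0.3]
gripper_width: 0.0338
gripper_force: 0.0
time_s: 22.4
tcp_pos: [0.4769, 0.1312, 0.0333]
eef_rot: [179.9, 0.0, -19.0]
contact_force: [-0.6, -0.0, 0.6]
gripper_width: 0.0341
gripper_force: 0.0
```

```bash
python3 -m creep '[[34,0,0.03,-0.5,0,0,0],[34,0,0,-0.6,0,0,0],[34,0,0,-0.5,0,0,0],[34,0,0,-0.4,0,0,0],[34,0,0,-0.15,0,0,0],[20,0,0,0,0,0,0],[10,0,0,0,0,0,0],[5,0,0,0,0,0,0]]' 30
python3 -m creep '[[5,0,0,0,0,0,0],[5,0,0,0,0,0,0],[5,0,0,0,0,0,0]]'
```

```text
time_s: 23.07
tcp_pos: [0.4775, 0.1328, -0.0193]
eef_rot: [-179.9, -0.1, -19.0]
contact_force: [0.4, 1.1, -0.1]
gripper_width: 0.0194
gripper_force: 0.0
time_s: 23.32
tcp_pos: [0.4774, 0.1327, -0.0193]
eef_rot: [-179.9, -0.1, -19.0]
contact_force: [-1.4, -0.2, 7.5]
gripper_width: 0.0153
gripper_force: 30.0
```

```bash
python3 -m creep '[[5,0,0,0.3,0,0,0],[5,0,0,0.6,0,0,0],[5,0,0,1,0,0,0],[5,0,0,1,0,0,0],[5,0,0,1,0,0,0],[5,0,0,1,0,0,-4],[5,0,0,1,0,0,-7],[5,0,0,1,0,0,-7]]' 30
python3 -m creep '[[5,0.1,-0.4,0.9,0,0,-7],[5,0.16,-0.8,0.5,0,0,-7],[5,0.16,-0.8,0,0,0,-7],[5,0.16,-0.8,0,0,0,-7],[5,0.16,-0.8,0,0,0,-7],[5,0.16,-0.8,0,0,0,-7],[5,0.16,-0.8,0,0,0,-7],[5,0.16,-0.8,0,0,0,-7]]'
python3 -m creep '[[5,0.16,-0.8,0,0,0,-7],[5,0.16,-0.8,0,0,0,-7],[5,0.16,-0.8,0,0,0,-7],[5,0.16,-0.8,0,0,0,-7],[5,0.16,-0.8,0,0,0,-7],[5,0.16,-0.8,0,0,0,-7],[5,0.16,-0.8,0,0,0,-7],[5,0.16,-0.8,0,0,0,-7]]'
python3 -m creep '[[5,0.16,-0.8,0,0,0,-7],[5,0.16,-0.8,0,0,0,-7],[5,0.16,-0.8,0,0,0,-7],[5,0.06,-0.3,0,0,0,-7],[5,0,0,0,0,0,-2],[5,0,0,0,0,0,0],[5,0,0,0,0,0,0]]'
```

```text
time_s: 23.98
tcp_pos: [0.4763, 0.1321, 0.1541]
eef_rot: [-180.0, 0.0, -37.4]
contact_force: [1.2, 0.7, -1.2]
gripper_width: 0.0155
gripper_force: 30.0
time_s: 24.65
tcp_pos: [0.5069, -0.0186, 0.1878]
eef_rot: [-180.0, 0.0, -93.4]
contact_force: [0.1, 0.8, -1.1]
gripper_width: 0.0158
gripper_force: 30.0
time_s: 25.32
tcp_pos: [0.5389, -0.1785, 0.1877]
eef_rot: [180.0, 0.0, -149.4]
contact_force: [-0.0, -0.4, -0.2]
gripper_width: 0.0155
gripper_force: 30.0
time_s: 25.9
tcp_pos: [0.5524, -0.2451, 0.1874]
eef_rot: [180.0, -0.0, -179.0]
contact_force: [-0.2, 0.2, -1.0]
gripper_width: 0.0156
gripper_force: 30.0
```

```bash
python3 -m creep '[[5,0.04,0,-0.6,0,0,-0.3],[5,0,0,-1,0,0,0],[5,0,0,-1,0,0,0],[5,0,0,-1,0,0,0],[5,0,0,-1,0,0,0],[5,0,0,-0.9,0,0,0],[5,0,0,-0.7,0,0,0],[5,0,0,-0.4,0,0,0]]'; python3 -m creep '[[5,0,0,0,0,0,0],[5,0,0,0,0,0,0]]'
python3 - <<'E'
from h import *
t=r.get_state()["tcp_pos"]; z0=t[2]+.0223
c=capture("side")
o=outline_of(c,"brush"); m=o[0]["region"]; R=render(c,"brush",[*t[:2],np.radians(-179.3)],z0)
print(t,z0,o[0]["conf"],m.sum(),"outside model",(m&(R<.3)).sum(), "bbox",o[0]["bbox"], "model x/y range",np.nonzero(R>.5)[1].min(),np.nonzero(R>.5)[1].max(),np.nonzero(R>.5)[0].min(),np.nonzero(R>.5)[0].max())
E
```

```text
time_s: 26.57
tcp_pos: [0.5525, -0.2443, 0.0203]
eef_rot: [180.0, -0.1, -179.2]
contact_force: [-0.3, 0.1, -1.4]
gripper_width: 0.0155
gripper_force: 30.0
time_s: 26.73
tcp_pos: [0.5539, -0.245, 0.0226]
eef_rot: [-180.0, -0.0, -179.3]
contact_force: [-0.2, 0.1, -0.4]
gripper_width: 0.0157
gripper_force: 30.0
[ 0.55392953 -0.24495413  0.02258494] 0.044884936495139076 0.64 955 outside model 0 bbox [329.9, 346.8, 430.1, 393.1] model x/y range 326 427 346 397
```

```bash
python3 -m creep '[[5,0,0,-0.5,0,0,0],[5,0,0,-0.5,0,0,0],[5,0,0,-0.3,0,0,0],[5,0,0,-0.1,0,0,0],[5,0,0,0,0,0,0],[5,0,0,-0.04,0,0,0],[5,0,0,0,0,0,0]]'; python3 -m creep '[[5,0,0,-0.05,0,0,0],[5,0,0,0,0,0,0]]'
```

```text
time_s: 27.42
tcp_pos: [0.5543, -0.2452, -0.0131]
eef_rot: [-180.0, 0.1, -179.3]
contact_force: [0.4, -0.2, 0.3]
gripper_width: 0.0158
gripper_force: 30.0
time_s: 27.58
tcp_pos: [0.5544, -0.2452, -0.0143]
eef_rot: [-180.0, 0.1, -179.3]
contact_force: [-0.7, -0.6, 3.2]
gripper_width: 0.0155
gripper_force: 30.0
```

Floor contact felt; releasing and backing off.

```bash
python3 -m creep '[[18,0,0,0.02,0,0,0],[22,0,0,0,0,0,0],[36,0,0,0,0,0,0],[36,0,0,0,0,0,0],[36,0,0,0,0,0,0],[36,0,0,0.3,0,0,0],[36,0,0,0.7,0,0,0],[36,0,0,1,0,0,0]]'
python3 -m creep '[[36,0,0,1,0,0,0],[36,0,0,1,0,0,0],[36,0,0,1,0,0,0],[36,0,0,1,0,0,0],[36,0,0,1,0,0,0],[36,0,0.3,0.7,0,0,0],[36,-0.1,0.7,0.2,0,0,0],[36,-0.1,1,0,0,0,0]]'
python3 -m creep '[[36,-0.1,1,0,0,0,0],[36,-0.1,1,0,0,0,0],[36,-0.1,1,0,0,0,0],[36,-0.1,1,0,0,0,0],[36,-0.1,1,0,0,0,0],[36,-0.1,1,0,0,0,0],[36,0,0.5,0,0,0,0],[36,0,0,0,0,0,0]]'
python3 - <<'E'
from h import *
for cn in("side","top"):
  c=capture(cn)
  for n,p0 in(("spatula",[.5524,-.157,.012]),("brush",[.5535,-.245,np.pi+.012]),("fork",[.5546,-.333,.012])):
    o=outline_of(c,n)
    if o: p,e=fit(c,n,o[0]["region"],p0,.008); print(cn,n,round(o[0]["conf"],2),np.round((p[:2]-p0[:2])*1000,1),np.round(np.degrees(p[2]-p0[2]),1),round(e,3))
  if cn=="side": cv2.imwrite("pics/fin.png",cv2.resize(c["frame"][120:480,120:520,::-1],(666,600)))
  for n in("jar","bottle","cast","articulator"): print(n,[np.round(d["bbox"]).tolist() for d in search_frame(c,n)[:2]])
print(r.get_state()["contact_force"],r.get_state()["tcp_pos"])
E
```

```text
time_s: 28.25
tcp_pos: [0.5521, -0.2448, 0.0344]
eef_rot: [180.0, -0.2, -179.4]
contact_force: [0.1, -0.7, 0.2]
gripper_width: 0.036
gripper_force: 0.0
time_s: 28.92
tcp_pos: [0.5496, -0.1959, 0.1856]
eef_rot: [-180.0, 0.2, -179.5]
contact_force: [0.7, 0.4, 0.3]
gripper_width: 0.0359
gripper_force: 0.0
time_s: 29.58
tcp_pos: [0.5338, -0.0307, 0.1837]
eef_rot: [180.0, 0.1, -179.2]
contact_force: [0.3, -0.2, -0.5]
gripper_width: 0.0359
gripper_force: 0.0
side spatula 0.69 [-2.4  0.7] 0.3 0.025
side brush 0.97 [2.6 0.3] -0.0 0.032
side fork 0.92 [-0.  -0.4] 0.1 0.024
jar [[240.0, 134.0, 260.0, 175.0]]
bottle [[330.0, 204.0, 360.0, 281.0], [348.0, 201.0, 366.0, 216.0]]
cast [[344.0, 395.0, 463.0, 455.0], [349.0, 202.0, 365.0, 217.0]]
articulator [[397.0, 191.0, 474.0, 268.0], [300.0, 312.0, 406.0, 352.0]]
top spatula 0.63 [-9.3 -0.5] 0.4 3.64
top brush 0.63 [ 4.  -0.8] -0.2 0.018
top fork 0.88 [ 0.6 -1. ] -0.2 0.016
jar []
bottle []
cast [[264.0, 178.0, 286.0, 189.0]]
articulator [[330.0, 107.0, 376.0, 167.0], [409.0, 189.0, 516.0, 289.0]]
[ 0.38411616 -0.74642946 -0.20864694] [ 0.53375055 -0.03265937  0.1829396 ]
```

View pics/fin.png

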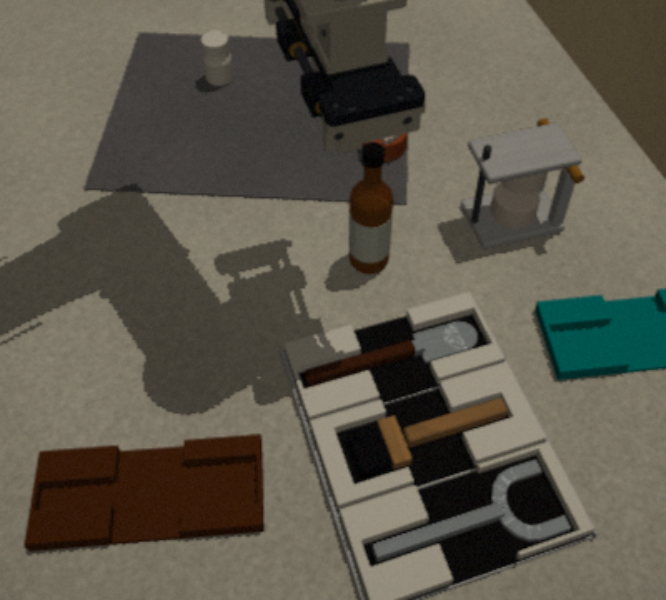

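The final side view shows all three tools flat in their own compartments: spatula blade (460,335), brush head (375,450), fork horseshoe (530,500), each in the wide end. The jar, bottle and articulator stand where they were, the cast is partly hidden by the gripper, and the gripper is clear.

```bash
python3 -c "
from plant import *
print(close_job())"
```

```text
the job is handed in; nothing more can be done
None
```

The spatula, brush and bite fork are set down in their own compartments, heads in the wide ends, and the job is handed in with no verdict returned; the fits put all three within about 4 mm of seated, and I saw no sign that the bottle, jar, cast or articulator moved, though the cast was partly hidden at the end.

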